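Check the lid catch of a transport case and flag it

TASK

Check the spring catch on the lid of the black and yellow transport case: press its blue button slowly straight down until it clicks and stays down, but give up if it has not clicked at about 12 N held for half a second (more than 16 N would break it). Then slide the white flag on the lid fully onto the green field if the catch clicked, or fully onto the red field if it did not. Let go of everything and leave the bottles and the cup where they stand.

Things in the scene. Friction and masses are not known exactly. Their poses are not given: they have to be found in the camera images.
- case: Transport case that cannot be moved: black box with a yellow lid, 260 mm along its x, 340 mm along its y, 140 mm high to the flat lid top. Origin: centre of its underside on the table; z up. It stands at a varying place and yaw.
- catch_unit: Spring catch on the lid: blue round button, 30 mm across, flat top, in a steel collar 54 mm across, 6 mm high; a steel hook runs from it over the lid's +x edge. Origin on the button's axis, level with the lid top while the catch is up (6 mm lower once clicked). Press straight down. Unpressed, the button's top is 22 to 30 mm above this origin, differently every time, not measured.
- catch (a joint): Travel of the catch, in m: 0 up, 0.006 clicked, staying down. The button first sinks on its own spring, 2 N per mm, 9 mm at most, the catch hardly moving. A healthy catch lets go at 7 to 10 N: button drops 6 mm, force falls away. A stiff one would need over 16 N, must not be forced and comes up again when let go. Which it is cannot be seen.
- flag_grip (a point): Centre of the flag's upright white grip tab, 12 mm by 12 mm across and 26 mm tall, 18 mm above the lid top (tab top 30 mm above the lid). The flag slides along the case's y on a straight track, 30 mm either way from the middle to its end stops, with about 2 N of friction; it stays where it is left. It starts within 10 mm of the middle.
- green_field: Green field, 44 mm by 34 mm, flat on the lid at one end of the flag's track. Origin: its centre, level with the lid top. The flag's tab is centred over it when slid to that end stop. Which end is green varies.
- red_field: Red field, as the green one, at the other end of the track, 60 mm from it.
- dropper_mid (a point): Middle of a small white dropper bottle with a blue cap, 25 mm across and 60 mm tall, standing loose on the lid. To be left alone.
- sanitiser_mid (a point): Middle of a clear sanitiser bottle, 60 mm across and 170 mm tall, standing on the table beside the case. To be left alone.
- cup_mid (a point): Middle of a white coffee cup with a black lid, 86 mm across and 118 mm tall, standing on the table at the other side of the case. To be left alone.

How it is judged:
By the outcome, as a careful person would: the job done as asked, in the order asked, and still so for the second after the job is handed in, with the robot touching nothing.
It also fails if it takes over 51 s, if anything falls off the work surface, if the arm or the gripper's body presses on something with over 40 N, if the wrist force passes 120 N, or if a joint passes its speed limit or range.

ROBOT

A 7-joint arm with a two-finger parallel gripper is mounted at the origin on the work surface. World frame = base frame: x ahead of the robot, y to its left, z up, the work surface at z = 0. Lengths are in m, angles in rad, forces in N, time in s.
With the tool pointing down it reaches from about 0.425 to 0.975 m from the base axis. Payload 16.7 kg.
Tool frame: the origin (TCP) lies midway between the tips of the shut fingers; the grasp point (between the pads) lies 19 mm behind it; z points along the fingers, y is the line along which they close (so a half turn about z gives the same grasp; the last joint's range is limited). The gripper opens to 85 mm and grips with 20 to 120 N. Pads are 22 mm wide; open, the fingers measure 114 mm over their backs; the gripper's body (76 mm by 85 mm) begins 54 mm behind the grasp point. The pads swing forward as they close: fully open they stand 13 mm farther back than shut.
Start: joints at [1.04, 0.426, 0.074, 1.606, -0.034, 1.111, -0.067], TCP at [0.251, -0.626, 0.231] pointing down, gripper open.
Joint ranges: [-2.85, 2.85], [-0.5, 2.14], [-1.23, 1.37], [0.21, 2.46], [-1.02, 4.16], [0.16, 2.05], [-2.73, 2.73]. Speed limits (rad/s): [1.89, 1.89, 2.39, 2.39, 3.01, 3.01, 3.01].

INTERFACE

Orientations are given as a rotation vector (axis times angle).
In Python, from plant import readout, viewer, close_job gives the robot as it stands. The module is installed in compiled form; this text tells all that it offers.
- The arm moves only by the shell command python3 -m inch 'ROWS' [OPENING] [FORCE]. ROWS is JSON, a list of rows, each a list of 6 numbers: the shift along the world's x, y, z in m, then the turn, a rotation vector about the world's x, y, z in degrees. A call has 1 to 5 rows; each row shifts and turns the commanded pose from where the row before left it; what a row does not reach is not made up. A row lasts 1/8 s, in which the tool goes at most 62.5 mm and 10.7 degrees, less where a joint would pass 70% of its speed; a pose out of reach is approached as far as the arm can. A call is refused whole if a number of a shift passes 0.0625 or a number of a turn 10.7, either way. A call with a gripper value outside its range is refused whole. OPENING is the opening in per cent of the stroke, from 0 (shut) to 100 (fully open), set as the call begins (- or left out, the last holds). The fingers move at their own pace and stop on an object; FORCE is the grip in N (left out, the last holds). Time passes only in rows, so rows that do not move let the fingers close. It gives the time, the measured TCP pose, the force, the opening and the grip force at its end, in the units of the state.
- readout.read_state(): the state, without advancing time (a new reading comes with each control period).
- viewer.grab_frame(name): name is "scene" or "top"; returns a dict with "img" (384x512x3 uint8, red, green, blue), "fx", "fy", "cx", "cy" (pixels), "rvec" (rotation vector, rad) and "tvec" (3), from world to camera coordinates, as OpenCV has them. Camera axes: x right, y down, z forward; pixel columns grow to the right and rows downward; lengths in m; the calibration is good to about 2 mm. A picture is of the moment at which its call begins. There is no depth.
- close_job(): hands the job in; it is judged then, once.
The state is a dict: "clock": time; "joints": joint angles; "dq": joint speeds; "joint_torque": joint torques, N m; "eef_pos": TCP position; "tool_rot": TCP orientation; "ft_force": force on the tool from outside, world axes, zero at the start; "ft_torque": the same for the moment, N m; "opening": finger opening in m; "gripper_force": force on a finger pad.
Only numpy, scipy, OpenCV 4.12 (cv2) and the standard library are available. Lean on these libraries where they do the work, as an engineer would, in place of code of your own. Each camera call takes 0.05 s, during which the arm holds its last target. There are 200 camera calls.

## Working session

There is one attempt and no reset: what is moved stays moved. The work goes in short steps, Python scripts to look and compute and a shell command to move; the robot and the scene stay as the last step left them, time stands still between calls to the robot, and variables do not carry over. Pictures are saved under pics/ and viewed, at most 10 in all, crops included, and the job is handed in when it is done.

```bash
mkdir -p pics; python3 - <<'E'
from plant import readout, viewer
import cv2,numpy as np
s=readout.read_state();print(s['clock'],s['eef_pos'],s['tool_rot'],s['ft_force'],s['opening'])
ims=[]
for n in("scene","top"):
    f=viewer.grab_frame(n);cv2.imwrite(f"pics/{n}0.png",f['img'][:,:,::-1]);print(n,f['fx'],f['cx'],f['cy'],f['rvec'],f['tvec'])
    R=cv2.Rodrigues(np.array(f['rvec']))[0];print(-R.T@np.array(f['tvec']))
E
```

```text
0.0 [ 0.25129771 -0.6260262   0.23060001] [-3.08329743e+00 -5.95790013e-01  5.41471007e-04] [-0.25373909  0.1445467  -0.05609877] 0.08544868174898647
scene 484.0926299332575 256.8747360715831 187.39700670539816 [ 1.62408813  1.97567724 -0.77792589] [ 0.11389264 -0.37738957  1.50972383]
[1.30193697 0.14196099 0.84821439]
top 452.9492551354135 253.52024923134698 194.4914206086224 [ 2.23459225 -2.16872763  0.11297758] [-0.03611806  0.62153195  1.04533886]
[0.54783808 0.0167718  1.08624673]
```

View pics/scene0.png

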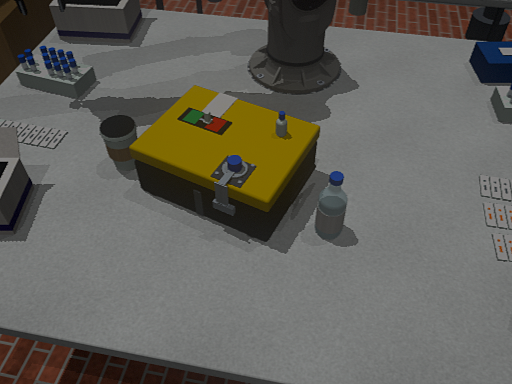

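View pics/top0.png

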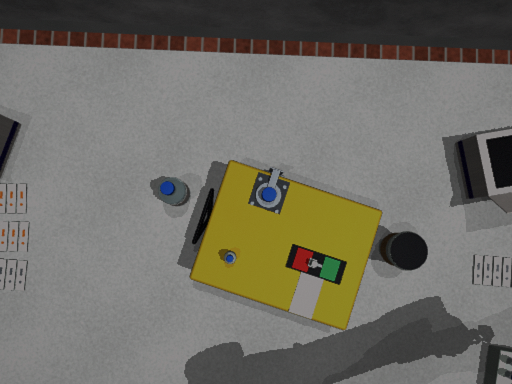

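The top view shows the button at (268,194), red field at (302,260), green at (331,268), flag near (314,264) and dropper at (230,258). The scene view shows the button at (235,162), red at (214,124) and green at (191,117).

```bash
cat >h.py <<'E'
from plant import readout, viewer
import cv2,numpy as np
def ray(f,u,v):
    R=cv2.Rodrigues(np.array(f['rvec']))[0];t=np.array(f['tvec'])
    d=R.T@np.array([(u-f['cx'])/f['fx'],(v-f['cy'])/f['fy'],1]);return -R.T@t,d
def plane(f,u,v,z):
    c,d=ray(f,u,v);return c+d*(z-c[2])/d[2]
def tri(a,b):
    A=np.zeros((3,3));B=np.zeros(3)
    for c,d in(a,b):
        d=d/np.linalg.norm(d);P=np.eye(3)-np.outer(d,d);A+=P;B+=P@c
    return np.linalg.solve(A,B)
def blob(f,kind,roi):
    u0,v0,u1,v1=roi;h=cv2.cvtColor(f['img'],cv2.COLOR_RGB2HSV)
    lo,hi={'blue':((105,120,60),(130,255,255)),'red':((0,150,60),(8,255,255)),'green':((50,120,50),(80,255,255)),'yellow':((20,150,80),(32,255,255)),'white':((0,0,150),(180,60,255))}[kind]
    m=cv2.inRange(h,lo,hi);k=np.zeros_like(m);k[v0:v1,u0:u1]=m[v0:v1,u0:u1]
    return k
def cen(k):
    c=max(cv2.findContours(k,0,2)[0],key=cv2.contourArea);M=cv2.moments(c);r=cv2.minAreaRect(c)
    return (M['m10']/M['m00'],M['m01']/M['m00']),r,cv2.contourArea(c)
E
python3 - <<'E'
from h import *
T=viewer.grab_frame('top');S=viewer.grab_frame('scene')
bt=cen(blob(T,'blue',(245,175,295,215)));bs=cen(blob(S,'blue',(215,145,255,180)));print(bt,bs)
print('button tri',tri(ray(T,*bt[0]),ray(S,*bs[0])))
print('btn z.165',plane(T,*bt[0],.165),plane(S,*bs[0],.165))
dt=cen(blob(T,'blue',(215,245,245,270)));ds=cen(blob(S,'blue',(270,105,295,122)));print('dropper',tri(ray(T,*dt[0]),ray(S,*ds[0])))
for f,n,roi in((T,'T',(280,235,355,290)),(S,'S',(170,95,240,140))):
    for k in('red','green'):
        c=cen(blob(f,k,roi));print(n,k,c,plane(f,*c[1][0],.14))
y=cen(blob(T,'yellow',(170,140,400,340)));p=[plane(T,*q,.14) for q in cv2.boxPoints(y[1])];print('lid',np.round(p,3),np.mean(p,0))
a=cv2.resize(T['img'][235:300,270:370],None,fx=5,fy=5,interpolation=2);b=cv2.resize(S['img'][95:195,170:300],None,fx=5,fy=5,interpolation=2)
o=np.zeros((830,650,3),np.uint8);o[:325,:500]=a;o[330:830]=b
cv2.imwrite('pics/c1.png',cv2.resize(o,(470,600))[:,:,::-1])
E
```

```text
((268.62146892655363, 193.9197740112994), ((268.7500305175781, 193.75), (13.435027122497559, 14.142135620117188), 45.0), 147.5) ((233.67017543859646, 159.52631578947367), ((233.5, 159.5), (9.0, 13.0), 90.0), 95.0)
button tri [ 0.61416643 -0.04306591  0.16772091]
btn z.165 [ 0.61445552 -0.04371932  0.165     ] [ 0.61136449 -0.04332133  0.165     ]
dropper [0.4844926  0.0327377  0.19883361]
T red ((301.83656672545555, 259.25161669606115), ((302.0500183105469, 259.3500061035156), (16.127614974975586, 20.871028900146484), 18.434946060180664), 283.5) [ 0.48189645 -0.11866793  0.14      ]
T green ((329.5718954248366, 268.51797385620915), ((329.6500244140625, 268.5500183105469), (16.127614974975586, 20.871030807495117), 18.434946060180664), 306.0) [ 0.46438667 -0.17680999  0.14      ]
S red ((215.77919320594478, 124.22186836518046), ((215.25001525878906, 124.25), (12.020814895629883, 19.798988342285156), 45.0), 157.0) [ 0.48128097 -0.11738346  0.14      ]
S green ((192.79847494553374, 116.16339869281046), ((192.74998474121094, 116.25), (11.31371021270752, 19.091886520385742), 45.0), 153.0) [ 0.46339604 -0.17575047  0.14      ]
lid [[ 0.438  0.114  0.14 ]
 [ 0.687  0.041  0.14 ]
 [ 0.588 -0.291  0.14 ]
 [ 0.34  -0.21   0.14 ]] [ 0.51319704 -0.08660669  0.14      ]
```

View pics/c1.png

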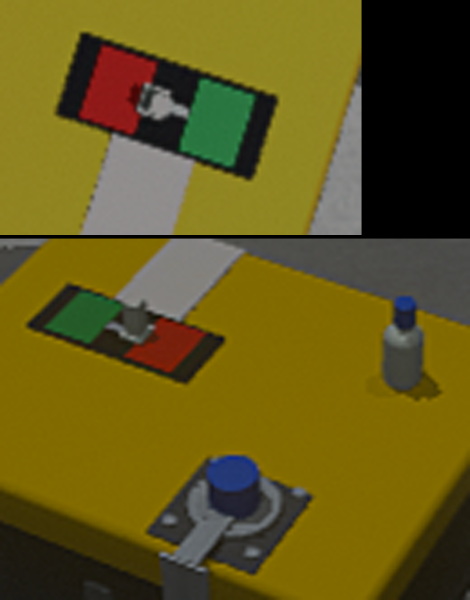

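The crop shows the tab near top (311.5,263), between the fields and red-ward, with its arrow toward green. The case yaw is about -16.5°. Next I go above the button with the fingers shut, turning +51.5°.

```bash
python3 -m inch '[[0.02,0.035,0.02,0,0,10.3],[0.03,0.048,0,0,0,10.3],[0.03,0.048,0,0,0,10.3],[0.03,0.048,0,0,0,10.3],[0.03,0.048,0,0,0,10.3]]' 0 20
python3 -m inch '[[0.03,0.048,0,0,0,0],[0.03,0.048,0,0,0,0],[0.03,0.048,0,0,0,0],[0.03,0.048,0,0,0,0],[0.03,0.048,0,0,0,0]]'
```

```text
clock: 0.82
eef_pos: [0.3921, -0.3977, 0.2514]
tool_rot: [2.514, 1.884, -0.0]
ft_force: [1.9, -0.4, 0.1]
opening: -0.0001
gripper_force: 0.0
clock: 1.45
eef_pos: [0.5421, -0.1578, 0.2514]
tool_rot: [2.519, 1.876, 0.0]
ft_force: [1.3, -1.0, 0.7]
opening: -0.0003
gripper_force: 0.0
```

```bash
python3 -m inch '[[0.03,0.045,0,0,0,0],[0.03,0.045,0,0,0,0],[0.012,0.025,-0.02,0,0,0],[0,0,-0.03,0,0,0],[0,0,0,0,0,0]]'
python3 - <<'E'
from h import *
s=readout.read_state();print(s['eef_pos'],s['ft_force'],s['ft_torque'])
o=np.zeros((480,760,3),np.uint8)
for i,(n,r) in enumerate((('top',(225,150)),('scene',(190,110)))):
    f=viewer.grab_frame(n);o[:,i*380:i*380+380]=cv2.resize(f['img'][r[1]:r[1]+96,r[0]:r[0]+76],(380,480),interpolation=2)
cv2.imwrite('pics/c2.png',o[:,:,::-1])
E
```

```text
clock: 2.08
eef_pos: [0.6122, -0.0442, 0.1993]
tool_rot: [-2.517, -1.876, 0.005]
ft_force: [-0.1, -1.0, 0.7]
opening: -0.0003
gripper_force: 0.0
[ 0.61222814 -0.04424303  0.19931716] [-0.05359489 -1.04500025  0.73799389] [ 0.03952715  0.03234572 -0.02191627]
```

View pics/c2.png

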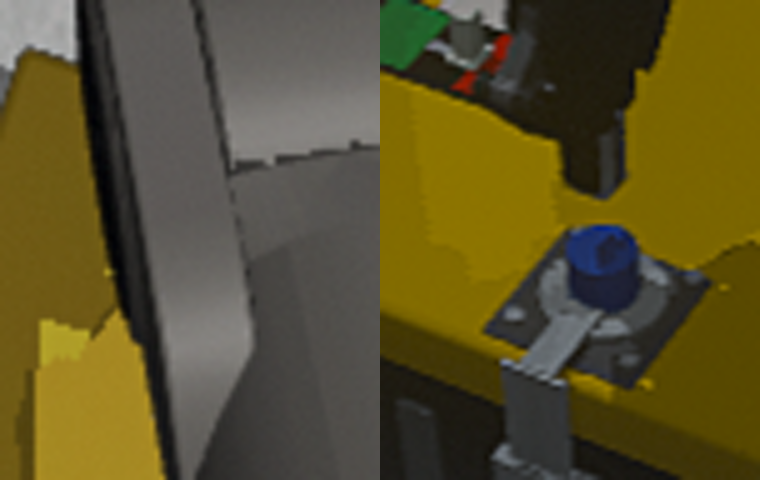

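Scene crop: fingertip centred above the button. Descending, then pressing in small steps.

```bash
python3 -m inch '[[0.002,0.001,-0.016,0,0,0],[0,0,-0.009,0,0,0],[0,0,0,0,0,0]]'|grep -E 'eef|force'
python3 -m inch '[[0,0,-0.001,0,0,0],[0,0,-0.001,0,0,0],[0,0,-0.001,0,0,0],[0,0,0,0,0,0]]'|grep -E 'eef|ft'
python3 -m inch '[[0,0,-0.001,0,0,0],[0,0,-0.001,0,0,0],[0,0,0,0,0,0]]'|grep -E 'eef|ft'
```

```text
eef_pos: [0.615, -0.0435, 0.1755]
ft_force: [0.2, 0.7, 0.4]
gripper_force: 0.0
eef_pos: [0.6154, -0.0434, 0.1733]
ft_force: [0.1, -0.2, 0.0]
eef_pos: [0.6154, -0.0434, 0.1712]
ft_force: [-0.0, 0.2, 0.1]
```

```bash
for i in 1; do :; done
python3 -m inch '[[0,0,-0.001,0,0,0],[0,0,-0.001,0,0,0],[0,0,0,0,0,0]]'|grep -E 'eef|ft'
python3 -m inch '[[0,0,-0.001,0,0,0],[0,0,-0.001,0,0,0],[0,0,0,0,0,0]]'|grep -E 'eef|ft'
```

```text
eef_pos: [0.6155, -0.0434, 0.1693]
ft_force: [-0.1, -0.4, 1.9]
eef_pos: [0.6155, -0.0434, 0.1674]
ft_force: [-1.5, -0.6, 4.3]
```

```bash
python3 -m inch '[[0,0,-0.0005,0,0,0],[0,0,-0.0005,0,0,0],[0,0,0,0,0,0]]'|grep -E 'eef|ft'
python3 -m inch '[[0,0,-0.0005,0,0,0],[0,0,0,0,0,0]]'|grep -E 'eef|ft'
python3 -m inch '[[0,0,-0.0005,0,0,0],[0,0,0,0,0,0]]'|grep -E 'eef|ft'
```

```text
eef_pos: [0.6156, -0.0434, 0.1665]
ft_force: [-0.9, 0.4, 6.6]
eef_pos: [0.6156, -0.0434, 0.1661]
ft_force: [-2.6, -0.0, 7.8]
eef_pos: [0.6156, -0.0434, 0.1656]
ft_force: [-1.5, -0.3, 7.7]
```

```bash
python3 -m inch '[[0,0,-0.0005,0,0,0],[0,0,0,0,0,0]]'|grep -E 'eef|ft'
python3 -m inch '[[0,0,-0.0005,0,0,0],[0,0,0,0,0,0]]'|grep -E 'eef|ft'
```

```text
eef_pos: [0.6156, -0.0434, 0.1652]
ft_force: [-2.4, -0.1, 9.3]
eef_pos: [0.6156, -0.0434, 0.1648]
ft_force: [-2.7, 0.2, 9.7]
```

```bash
python3 -m inch '[[0,0,-0.0005,0,0,0],[0,0,0,0,0,0],[0,0,0,0,0,0]]'|grep -E 'eef|ft'
python3 - <<'E'
from h import *
s=readout.read_state();print(s['eef_pos'],s['ft_force'],s['clock'])
E
```

```text
eef_pos: [0.6157, -0.0434, 0.1644]
ft_force: [-4.2, -0.2, 11.2]
[ 0.61565266 -0.04335572  0.16438217] [-4.20752512 -0.16784754 11.17164836] 5.925
```

```bash
python3 -m inch '[[0,0,-0.0005,0,0,0],[0,0,0,0,0,0]]'|grep -E 'eef|ft'
python3 -m inch '[[0,0,0,0,0,0],[0,0,0,0,0,0]]'|grep -E 'eef|ft'
```

```text
eef_pos: [0.6157, -0.0433, 0.1639]
ft_force: [-2.3, -0.9, 11.8]
eef_pos: [0.6157, -0.0434, 0.1639]
ft_force: [-2.9, -0.4, 11.1]
```

```bash
python3 -m inch '[[0,0,-0.0003,0,0,0],[0,0,0,0,0,0],[0,0,0,0,0,0]]'|grep -E 'eef|ft'
python3 -m inch '[[0,0,0,0,0,0],[0,0,0,0,0,0]]'|grep -E 'eef|ft'
python3 -m inch '[[0,0,0,0,0,0],[0,0,0,0,0,0]]'|grep -E 'eef|ft'
```

```text
eef_pos: [0.6157, -0.0434, 0.1637]
ft_force: [-3.7, -0.2, 12.6]
eef_pos: [0.6157, -0.0434, 0.1637]
ft_force: [-4.2, 0.2, 12.0]
eef_pos: [0.6157, -0.0433, 0.1637]
ft_force: [-4.3, -0.2, 12.0]
```

No click at about 12 N for 0.9 s, so the catch is stiff and red is the target. Next I release and go to the green side of the tab.

```bash
python3 -m inch '[[0,0,0.003,0,0,0],[0,0,0.01,0,0,0],[0,0,0.03,0,0,0],[0,0,0.03,0,0,0]]'|grep -E 'eef|ft'
python3 -m inch '[[-0.038,-0.0345,0,0,0,0],[-0.038,-0.0345,0,0,0,0],[-0.038,-0.0345,0,0,0,0],[-0.038,-0.0345,0,0,0,0],[0,0,-0.03,0,0,0]]'|grep -E 'eef|ft|rot'
python3 - <<'E'
from h import *
f=viewer.grab_frame('scene')
cv2.imwrite('pics/c3.png',cv2.resize(f['img'][70:180,150:290],(700,550),interpolation=2)[:,:,::-1])
E
```

```text
eef_pos: [0.6152, -0.0433, 0.2368]
ft_force: [0.4, -0.5, -0.4]
eef_pos: [0.462, -0.1847, 0.2076]
tool_rot: [2.521, 1.868, 0.001]
ft_force: [0.7, 0.1, -0.4]
```

View pics/c3.png

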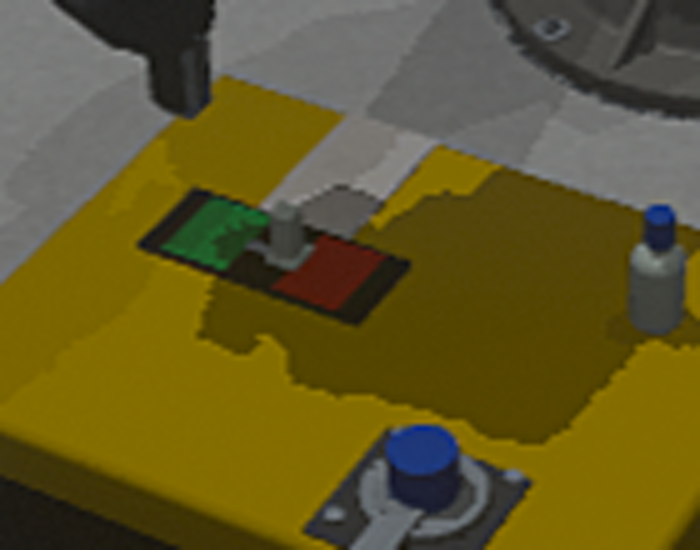

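The scene crop shows the button up again, and the tab top at (207,111.6) px. The finger is on the green side, and I check its clearance from the tab.

```bash
python3 - <<'E'
from h import *
f=viewer.grab_frame('scene');p=plane(f,207.4,111.6,.17);print(p)
d=np.array([.287,.958]);m=np.array([.473,-.1475]);n=np.array([.958,-.287])
e=np.array(readout.read_state()['eef_pos']);print([( (q[:2]-m)@d,(q[:2]-m)@n) for q in(p,e)])
E
```

```text
[ 0.4767024  -0.13473344  0.17      ]
[(np.float64(0.013292950741772542), np.float64(-0.00011710147500013351)), (np.float64(-0.03589330146158851), np.float64(-0.0010421799270054852))]
```

```bash
python3 -m inch '[[0,0,-0.03,0,0,0],[0,0,-0.019,0,0,0],[0,0,0,0,0,0]]'|grep -E 'eef|ft'
python3 -m inch '[[0.0029,0.0096,0,0,0,0],[0.0029,0.0096,0,0,0,0],[0.0029,0.0096,0,0,0,0],[0.0015,0.0048,0,0,0,0],[0,0,0,0,0,0]]'|grep -E 'eef|ft'
```

```text
eef_pos: [0.4635, -0.1806, 0.1567]
ft_force: [0.9, 0.6, 0.4]
eef_pos: [0.4739, -0.1474, 0.1571]
ft_force: [-0.1, 0.6, 0.1]
```

```bash
python3 -m inch '[[0.0009,0.0029,0,0,0,0],[0.0009,0.0029,0,0,0,0],[0,0,0,0,0,0]]'|grep -E 'eef|ft'
python3 -m inch '[[0.0009,0.0029,0,0,0,0],[0,0,0,0,0,0]]'|grep -E 'eef|ft'
python3 -m inch '[[0.0006,0.0019,0,0,0,0],[0,0,0,0,0,0]]'|grep -E 'eef|ft'
python3 -m inch '[[0.0006,0.0019,0,0,0,0],[0,0,0,0,0,0]]'|grep -E 'eef|ft'
```

```text
eef_pos: [0.4755, -0.1418, 0.1569]
ft_force: [-0.5, -0.1, 0.2]
eef_pos: [0.4764, -0.1388, 0.157]
ft_force: [0.6, -0.1, 0.1]
eef_pos: [0.477, -0.137, 0.157]
ft_force: [-0.2, -0.3, -0.4]
eef_pos: [0.4777, -0.1351, 0.157]
ft_force: [-0.2, -0.3, 0.2]
```

```bash
python3 - <<'E'
from h import *
f=viewer.grab_frame('scene')
cv2.imwrite('pics/c4.png',cv2.resize(f['img'][80:150,165:255],(720,560),interpolation=2)[:,:,::-1])
E
```

```text
(no output)
```

View pics/c4.png

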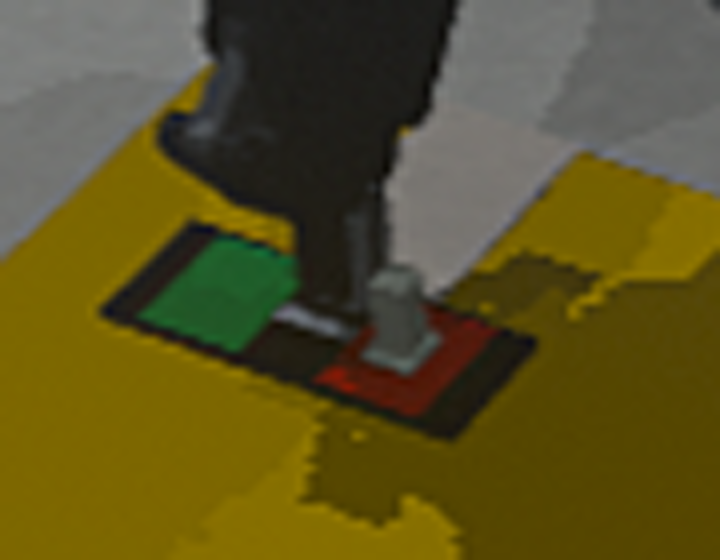

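The crop shows the tab now well onto red, and the finger touching it. I continue to the end stop.

```bash
python3 -m inch '[[0.0004,0.0014,0,0,0,0],[0,0,0,0,0,0]]'|grep -E 'eef|ft'
python3 -m inch '[[0.0004,0.0014,0,0,0,0],[0,0,0,0,0,0]]'|grep -E 'eef|ft'
```

```text
eef_pos: [0.478, -0.1338, 0.157]
ft_force: [-0.0, -0.2, -0.3]
eef_pos: [0.4782, -0.1334, 0.157]
ft_force: [-1.6, -7.1, 0.3]
```

End stop reached (7 N). I back off, retreat and check.

```bash
python3 -m inch '[[-0.001,-0.003,0,0,0,0],[-0.005,-0.015,0,0,0,0],[0,0,0.04,0,0,0],[0,0,0.05,0,0,0]]'|grep -E 'ft'
python3 -m inch '[[-0.008,-0.05,0.01,0,0,0],[0,-0.055,0,0,0,0],[0,-0.055,0,0,0,0],[0,0,0,0,0,0],[0,0,0,0,0,0]]'|grep -E 'clock|eef|ft'
python3 - <<'E'
from h import *
f=viewer.grab_frame('scene')
cv2.imwrite('pics/c5.png',cv2.resize(f['img'][80:250,90:360],(800,504),interpolation=2)[:,:,::-1])
E
```

```text
ft_force: [0.7, 0.2, 0.7]
clock: 12.32
eef_pos: [0.4639, -0.3106, 0.2567]
ft_force: [0.2, -0.3, -0.6]
```

View pics/c5.png

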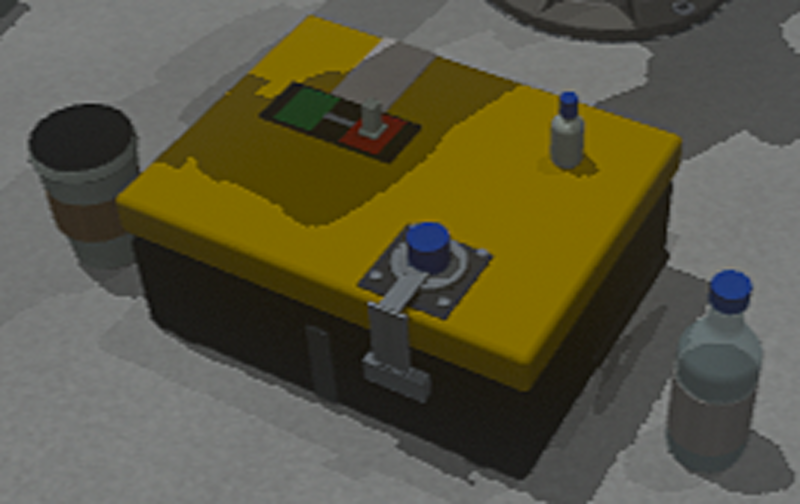

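The flag tab is centred on red at crop (373,125). The button is up, the bottles and cup are undisturbed, and the robot is clear.

```bash
python3 -c "from plant import close_job;print(close_job())"
```

```text
the job is handed in; nothing more can be done
None
```

The catch did not click at about 12 N held for 0.9 s, so I released it and slid the flag to the end stop on the red field; the bottles and cup were left where they stood, the arm is clear, and the job was handed in about 12 s into the 51 s limit.

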